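# Step the middle decade of a resistance box up four clicks

## Task

On the resistance decade box, use a fingertip against the pointer of the middle dial to push it round clockwise by exactly four clicks from wherever it stands now, and leave it resting in that click-stop. Turn it by pushing only, without taking the knob between the fingers, and leave the other two dials and everything else on the bench as they are.

Things in the scene. Friction and masses are not known exactly. Their poses are not given: they have to be found in the camera images.
- decade_box: Bench resistance decade box, fixed: grey case 136 (x) x 336 (y) x 70 (z) mm, level aluminium panel on top. Origin: centre of its underside, 3 mm above the table; z up, -x is its front (robot side). Three like black pointer dials, axes vertical, at x = 0, y = +90 (left), 0 (middle), -90 mm (right); three binding posts 24 mm tall at y = -147, x = -28, 0, 28. Ten ticks ring each dial.
- dial_mid_axis (a point): Middle dial's axis at panel level, 73 mm above the table; turns with the dial, z up, x along the pointer. The dial is a knob 24 mm tall: a bar 14 mm wide from x = -15 to 25 mm, then a nose 9 mm wide, 22 mm tall, to x = 32 mm; round hub 25 mm across; flat foot skirt 42 mm across, 4 mm thick, so keep a pushing fingertip 5 mm or more above the panel. White line along the pointer.
- dial_mid_nose (a point): On the centre line of the middle dial's pointer, 30 mm from its axis, 22 mm above the panel. Its click mechanism pulls the dial into each stop: turning it out takes up to 0.13 N m (4 to 6 N sideways near the nose), most at a quarter of the way, falling to nothing half-way to the next stop; from there the dial snaps ahead into that stop by itself, with hardly any friction, and stays.
- dial_mid (a joint): Turn of the middle dial, rad; grows clockwise seen from above. Ten click-stops 0.5236 rad (30 degrees) apart at 0, 0.5236 ... 4.712, end stops just beyond the first and last. At 0 the pointer is 135 degrees anticlockwise from the box's +x (towards its front left). It starts in one of the first four stops, so four more clicks are always free.
- dial_left_nose (a point): The same point on the pointer of the left dial (box y = +90 mm), of the same shape; it may stand at any of its ten stops. Leave it alone.
- dial_right_nose (a point): The same point on the pointer of the right dial (box y = -90 mm), of the same shape; it may stand at any of its ten stops. Leave it alone.
- screwdriver: A black-handled screwdriver, 165 mm long and 26 mm thick, lying in front of the box, loose. Origin at mid-length on its underside, x towards the tip. Leave it alone.
- solder_tube: A white solder tube with a yellow cap, 19 mm across and 97 mm tall, standing upright in front of the box, to the right. Origin at the centre of its foot. Leave it alone.
- flux_jar: A small jar, 44 mm across and 42 mm tall, left of the box, loose. Origin at the centre of its foot. Leave it alone.
- parts_tray: A white open tray, 70 x 90 x 20 mm, right of the box, loose. Origin at the centre of its underside. Leave it alone.
- loupe: A black eye loupe, 36 mm across and 30 mm tall, behind the box's middle, loose. Origin at the centre of its foot. Leave it alone.
- tweezers: Steel tweezers, 130 mm long and 8 mm high, lying behind the box on the right. Origin near mid-length on the underside. Leave them alone.
- helping_hands: A helping-hands stand behind the box on the left: black foot 60 x 92 mm, steel post and two clips holding a 36 x 50 mm perforated board 107 mm up; 132 mm wide and 112 mm tall in all. Origin at the middle of the foot's underside. Leave it alone.

How it is judged (in metres and radians):
On the way:
1. a finger pushes on the middle dial (contact force between the fingers and dial_mid above 0.5 N), for 0.05 s.
At the end, for the whole second after the job is handed in: The middle dial rests in the click-stop four clicks (120 degrees) clockwise of its start, within a third of a click: its nose point is 49 to 54.7 mm from where it began. The other two pointers are within 8 mm, and every loose thing within 20 mm, of their starts (distance of dial_mid_nose from where it was at the start of the episode between 0.049 and 0.0547 m and value of joint dial_mid below 3.927 rad and velocity of joint dial_mid between -0.1 and 0.1 rad/s and distance of each of dial_left_nose, dial_right_nose from where it was at the start of the episode below 0.008 m and distance of each of screwdriver, solder_tube, flux_jar, parts_tray, loupe, tweezers, helping_hands from where it was at the start of the episode below 0.02 m); the robot touches nothing.
It fails at once if the knob is taken between the fingers (contact force between the fingers and dial_mid above 0.5 N and z of the grasp point in the frame of dial_mid_axis below 0.037 m and x of the grasp point in the frame of dial_mid_axis between -0.018 and 0.035 m and y of the grasp point in the frame of dial_mid_axis between -0.008 and 0.008 m).
It fails at once if another dial is turned out of its click-stop (distance of any of dial_left_nose, dial_right_nose from where it was at the start of the episode above 0.01 m).
It fails at once if a loose thing on the bench is moved or lifted (distance of any of screwdriver, solder_tube, flux_jar, parts_tray, loupe, tweezers, helping_hands from where it was at the start of the episode above 0.02 m).
It also fails if it takes over 54 s, if anything falls off the work surface, if the arm or the gripper's body presses on something with over 40 N, if the wrist force passes 120 N, or if a joint passes its speed limit or range.

## Robot

A 6-joint arm with a two-finger parallel gripper is mounted at the origin on the work surface. World frame = base frame: x ahead of the robot, y to its left, z up, the work surface at z = 0. Lengths are in mm, angles in rad, forces in N, time in s.
With the tool pointing down it reaches from about 325 to 775 mm from the base axis. Payload 5.5 kg.
Tool frame: the origin (TCP) lies midway between the tips of the shut fingers; the grasp point (between the pads) lies 19 mm behind it; z points along the fingers, y is the line along which they close (so a half turn about z gives the same grasp; the last joint's range is limited). The gripper opens to 85 mm and grips with 20 to 120 N. Pads are 22 mm wide; open, the fingers measure 114 mm over their backs; the gripper's body (76 mm by 85 mm) begins 54 mm behind the grasp point. The pads swing forward as they close: fully open they stand 13 mm farther back than shut.
Start: joints at [1.106, 0.091, 1.231, -0, 1.82, -0.057], TCP at [237.96, 550.81, 231.275] pointing down, gripper open.
Joint ranges: [-2.87, 2.87], [-0.86, 2.18], [0.17, 2.46], [-1.51, 4.65], [0.06, 2.69], [-2.65, 2.65]. Speed limits (rad/s): [2.57, 2.57, 3.01, 3.14, 3.14, 3.14].

## Interface

Orientations are given as a 3x3 rotation matrix whose columns are the frame's x, y, z axes.
In Python, from workcell import bot, capture, get_calibration, status gives the robot as it stands. Calls block until the motion is done:
- bot.movep(position, orientation): joint-space move of the TCP to a pose.
- bot.movel(position, attitude=None, velocity=150): straight line of the TCP; attitude=None keeps the orientation; velocity is the mean speed in mm/s.
- bot.set_joints(angles): joint-space move.
- bot.ungrasp() and bot.close_gripper(): open the fingers fully, or close them until they stop; the grip force is fixed at half the most.
- bot.pause(seconds).
- bot.ik(position, orientation): joint angles nearest the present ones, or None.
- capture(name): name is "scene" or "top" or "wrist"; returns the picture (400x640x3 uint8, red, green, blue); there is no depth.
- get_calibration(name): a dict with "fx", "fy", "cx", "cy" (pixels), "rvec" (rotation vector, rad) and "tvec" (3), from world to camera coordinates, as OpenCV has them. Camera axes: x right, y down, z forward; pixel columns grow to the right and rows downward; lengths in mm; the calibration is good to about 2 mm. A picture is of the moment at which its call begins: read the wrist's pose just before it. get_calibration takes no time and is no camera call; for the wrist camera it gives the pose at the moment of the call.
A pose or a line that the arm cannot do raises bot.PlanningError and nothing moves.
- bot.job_done(): hands the job in; it is judged then, once.
Readings, each from a call of its own:
- status.get_time(): time.
- status.get_qpos(): joint angles.
- status.get_joint_vel(): joint speeds.
- status.get_joint_efforts(): joint torques, N m.
- status.get_ee_pos(): TCP position.
- status.get_ee_rot(): TCP orientation.
- status.get_wrist_force(): force on the tool from outside, world axes, zero at the start.
- status.get_ft_torque(): the same for the moment, N m.
- status.get_grip_width(): finger opening in mm.
- status.get_grip_force(): force on a finger pad.
Only numpy, scipy, OpenCV 4.12 (cv2) and the standard library are available. Lean on these libraries where they do the work, as an engineer would, in place of code of your own. Each camera call takes 0.05 s, during which the arm holds its last target. There are 200 camera calls.

## Working session

There is one attempt and no reset: what is moved stays moved. The work goes in short steps, each a Python script; the robot and the scene stay as the last script left them, time stands still between calls to the robot, and variables do not carry over. Pictures are saved under pics/ and viewed, at most 10 in all, crops included, and the job is handed in when it is done.

```bash
mkdir -p pics; ls; python3 - <<'E'
from workcell import bot,capture,get_calibration,status
import cv2
for n in("scene","top"):
    cv2.imwrite(f"pics/{n}0.png",capture(n)[:,:,::-1]); print(n,get_calibration(n))
print(status.get_time())
E
```

```text
pics
scene {'fx': 374.18687377951915, 'fy': 374.18687377951915, 'cx': 321.0870868714922, 'cy': 198.9777807248145, 'rvec': array([ 2.1949599 ,  1.5311819 , -0.41781785]), 'tvec': array([-220.68266371, -396.13473241, 1147.37728357])}
top {'fx': 398.1973417616519, 'fy': 398.1973417616519, 'cx': 318.10122961179115, 'cy': 191.04511698474133, 'rvec': array([ 2.19415753, -1.98279583,  0.23308795]), 'tvec': array([ -8.89763509, 596.60144528, 765.86358122])}
0.1
```

View pics/top0.png

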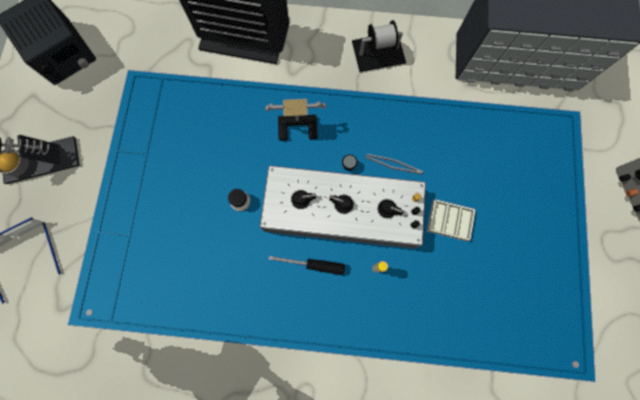

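View pics/scene0.png

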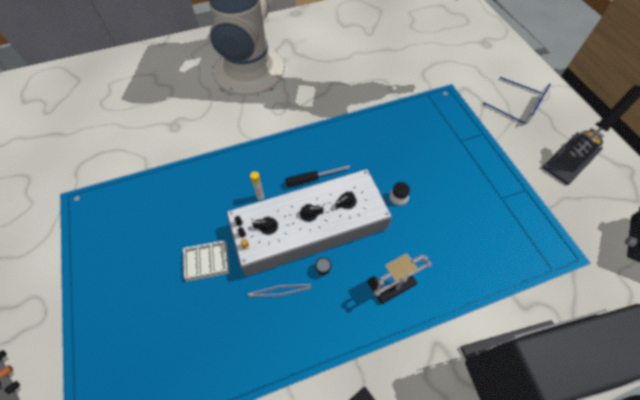

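The top view shows the box at about (262–425, 167–240), with the middle dial at about (343,204). I'll enlarge it.

```bash
cat > h.py <<'E'
import numpy as np,cv2
from workcell import bot,capture,get_calibration,status
def ray(c,u,v,z):
    R=cv2.Rodrigues(c["rvec"])[0]; o=-R.T@c["tvec"]
    d=R.T@np.array([(u-c["cx"])/c["fx"],(v-c["cy"])/c["fy"],1]); return o+d*(z-o[2])/d[2]
def proj(c,p):
    K=np.array([[c["fx"],0,c["cx"]],[0,c["fy"],c["cy"]],[0,0,1]])
    return cv2.projectPoints(np.float64(p).reshape(-1,3),c["rvec"],c["tvec"],K,None)[0][:,0]
E
python3 - <<'E'
from h import *
im=cv2.imread("pics/top0.png")
cv2.imwrite("pics/top1.png",cv2.resize(im[155:250,255:435],None,fx=4.4,fy=4.4,interpolation=cv2.INTER_CUBIC))
c=get_calibration("top")
for uv in[(268,167),(425,182),(422,240),(262,227),(343,204)]: print(ray(c,*uv,73).round(1))
for uv in[(238,206),(345,168),(393,170),(380,272),(345,272),(268,258)]: print(ray(c,*uv,0).round(1))
print((-cv2.Rodrigues(c["rvec"])[0].T@c["tvec"]).round(0))
c=get_calibration("wrist");print(c, status.get_ee_rot(),(-cv2.Rodrigues(c["rvec"])[0].T@c["tvec"]).round(0))
E
```

```text
[635.4 162.5  73. ]
[ 636.  -170.6   73. ]
[ 513.3 -169.2   73. ]
[506.9 158.1  73. ]
[571.5  -3.   73. ]
[558.4 229.9   0. ]
[672.1  -3.2   0. ]
[ 678.5 -114.     0. ]
[444.6 -99.2   0. ]
[436.9 -23.4   0. ]
[449.9 147.3   0. ]
[401.  31. 884.]
{'fx': 286.4964665871246, 'fy': 286.4964665871246, 'cx': 318.25198206672127, 'cy': 203.3721880445358, 'rvec': array([-2.40148558, -1.5791843 , -0.23894145]), 'tvec': array([-599.68299707,  -40.05590886,  380.5440572 ])} [[-9.17959919e-01  3.96672321e-01 -8.10651491e-04]
 [ 3.96673130e-01  9.17958595e-01 -1.56384299e-03]
 [ 1.23811274e-04 -1.75710885e-03 -9.99998449e-01]] [168. 582. 373.]
```

View pics/top1.png

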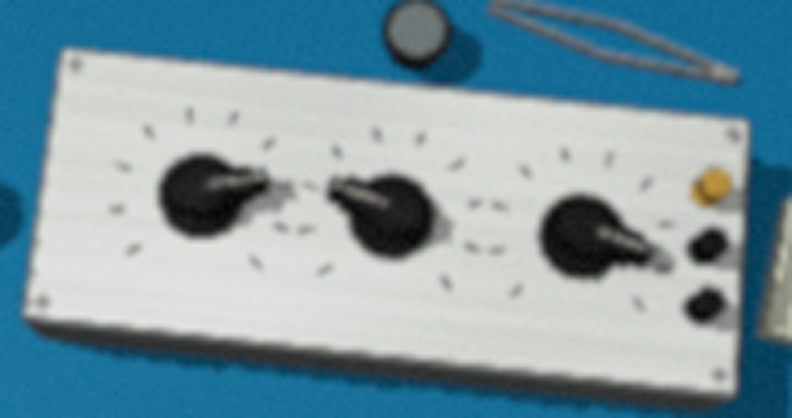

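The enlarged crop shows panel corners at (65,48), (748,122), (735,396) and (25,318). The middle hub is at (391,213) with its nose at (338,187), pointing left. The left pointer (201,193)→(265,180) faces the middle dial, and the right pointer faces away. Next I'll fit the pose and take a close look with the wrist camera.

```bash
python3 - <<'E'
from h import *
c=get_calibration("top")
f=lambda u,v,z: ray(c,255+(u+.5)/4.4-.5,155+(v+.5)/4.4-.5,z)
P=[f(*p,73) for p in[(65,48),(748,122),(735,396),(25,318)]]
cen=np.mean(P,0); yd=(P[0]+P[3]-P[1]-P[2])[:2]; yaw=np.arctan2(-yd[0],yd[1]); print(np.round(P,1),cen,np.degrees(yaw))
a=f(391,213,90)[:2]; n=f(338,187,95)[:2]; print(a,n,np.degrees(np.arctan2(*(n-a)[::-1])-yaw))
w=get_calibration("wrist"); R=status.get_ee_rot(); t=status.get_ee_pos()
g=ray(w,318,200,73); print("axis hits, tool xy", R.T@(g-t))
y=np.pi/2+yaw; x=np.array([np.cos(y),np.sin(y),0]); z=np.array([0,0,-1.]); O=np.c_[x,np.cross(z,x),z]
tcp=np.r_[cen[:2],230]-O@np.r_[(R.T@(g-t))[:2],0]; print(tcp)
bot.movep(tcp,O); bot.close_gripper()
w=get_calibration("wrist"); np.save("w1.npy",w,allow_pickle=True)
cv2.imwrite("pics/w1.png",capture("wrist")[:,:,::-1]); print(status.get_time(),status.get_grip_width(),status.get_ee_pos())
E
```

```text
[[ 638.9  160.    73. ]
 [ 635.2 -169.8   73. ]
 [ 503.9 -168.9   73. ]
 [ 506.7  161.6   73. ]] [571.19027962  -4.27367649  73.        ] -0.5731011929472392
[570.07089385  -3.03666205] [578.73819071  22.55390291] 71.86231764994871
axis hits, tool xy [-14.49466745   0.20726284 157.25184961]
[571.12800768  10.22233898 230.        ]
3.1833 0.0516111006225501 [571.12376434  10.19079557 229.98938506]
```

View pics/w1.png

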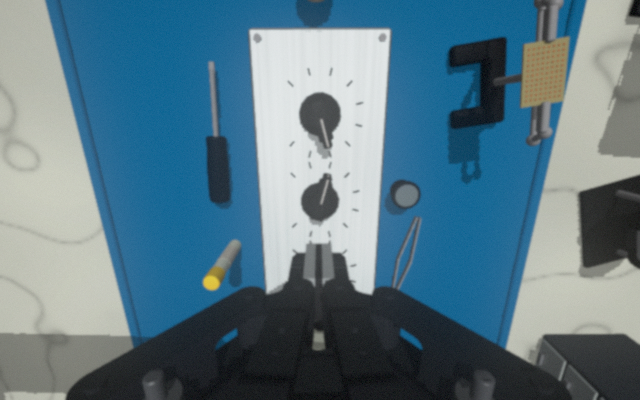

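The wrist view shows the middle hub at about (320,200) with its nose at about (327,178). The left dial is at about (320,115) with its nose at about (327,150). The shut fingertips span (303–333, 243). I'll enlarge the dials to refine these.

```bash
python3 - <<'E'
from h import *
im=cv2.imread("pics/w1.png")
cv2.imwrite("pics/w2.png",cv2.resize(im[85:265,270:380],None,fx=3.3,fy=3.3,interpolation=cv2.INTER_CUBIC))
w=np.load("w1.npy",allow_pickle=True).item()
print(proj(w,[status.get_ee_pos()]), np.linalg.norm(cv2.Rodrigues(w["rvec"])[0]@status.get_ee_pos()+w["tvec"]))
print("corners",[ray(w,*p,73).round(1) for p in[(250,29),(392,29)]])
# predicted points for axis (570.6,-3.6), pointer 75-.6 deg
for a in [(570.6,-3.6),]:
  th=np.radians(74.4); u=np.array([np.cos(th),np.sin(th)])
  q=proj(w,[[*a,97],[*(np.array(a)+32*u),95],[*a,77]]); print(q,(q-[270,85]+.5)*3.3-.5)
E
```

```text
[[316.63437291 258.98357689]] 162.24197227411264
corners [array([510.9, 161.5,  73. ]), array([641.4, 160.2,  73. ])]
[[316.98030356 207.14804005]
 [325.34502242 176.7848156 ]
 [317.05775323 201.30921782]] [[156.18500176 404.23853218]
 [183.78857398 304.03989148]
 [156.44058566 384.9704188 ]]
```

View pics/w2.png

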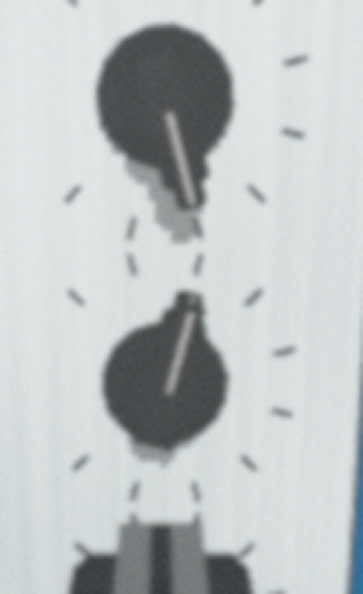

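The hub circle at crop (165,381) puts the axis near (572,−3). The pointer is at the 75° stop (third), so the target is −45°. I'll descend on the pointer's front side with clearance and feel for contact.

```bash
cat >> h.py <<'E'
AX=np.array([572.,-3.]); YAW=-0.01; Z=83.
def pose(th,hd,phi=None,r=20.):
    """tool pose whose inner corner touches the pointer flank when the pointer is at th (deg, box frame)"""
    if phi is None: phi=90 if th>20 else 90-(20-th)*80/65
    t=np.radians(th)+YAW; p=np.radians(phi)+YAW
    e=lambda a: np.array([np.cos(a),np.sin(a)])
    n=lambda a: np.array([-np.sin(a),np.cos(a)])
    c=AX+r*e(t)+7*n(t)+11*e(p)+hd*n(p)
    x=np.r_[e(p),0]; z=np.array([0,0,-1.]); return np.r_[c,Z],np.c_[x,np.cross(z,x),z]
E
python3 - <<'E'
from h import *
P,O=pose(75,20.5)
bot.movel(P+[0,0,60],O,200); bot.movel(P,velocity=80); bot.pause(.2)
f0=status.get_wrist_force(); print(P,status.get_time(),f0.round(2) if hasattr(f0,'round') else f0)
d=np.array([np.cos(YAW),np.sin(YAW),0])
for k in range(1,16):
    bot.movel(P+d*k,velocity=20); bot.pause(.05); f=np.array(status.get_wrist_force())-f0; print(k,f.round(2))
    if np.hypot(*f[:2])>1.5: break
print(status.get_time(),status.get_ee_pos())
w=get_calibration("wrist");cv2.imwrite("pics/w3.png",capture("wrist")[:,:,::-1])
E
```

```text
[550.23730151  29.34949066  83.        ] 4.8917 [ 1.04  0.28 -0.52]
1 [-0.85 -0.35  0.06]
2 [-0.86 -0.21  0.93]
3 [-0.76 -0.48  0.15]
4 [-0.45 -1.05  0.7 ]
5 [-1.81 -0.37  0.64]
6.3917 [555.25645605  29.29879584  83.01902803]
```

View pics/w3.png

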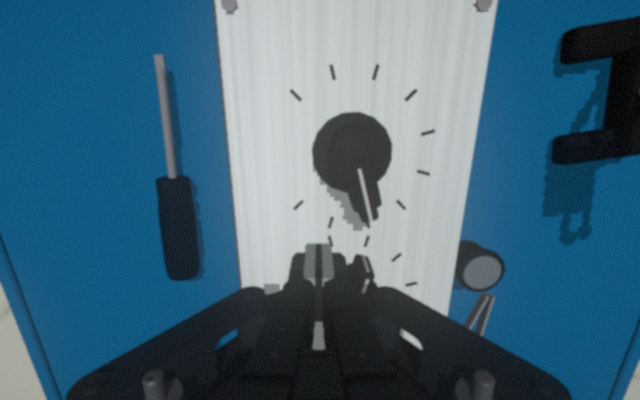

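The fingers (tip 303–333, row 245) stand in front of the nose (about (362,262)) with a gap of about 10 mm, so there is no contact yet and the 1.8 N was noise. I'll keep feeling forward with averaged force readings.

```bash
python3 - <<'E'
from h import *
P,O=pose(75,20.5)
def F(n=5):
    s=[]
    for _ in range(n): bot.pause(.02); s.append(status.get_wrist_force())
    return np.mean(s,0)
f0=F(8)
d=np.array([np.cos(YAW),np.sin(YAW),0])
for k in range(6,19):
    bot.movel(P+d*k,velocity=20); f=F()-f0; print(k,f.round(2))
    if f[0]<-2: break
print(status.get_time(),status.get_ee_pos())
cv2.imwrite("pics/w4.png",capture("wrist")[:,:,::-1])
E
```

```text
6 [-0.47  0.67  0.08]
7 [-0.11  0.49 -0.31]
8 [-0.59  0.47  0.38]
9 [-0.21  0.2   0.28]
10 [-0.21  0.12 -0.15]
11 [-0.13  0.25  0.07]
12 [-1.02  0.07  0.22]
13 [-2.09 -0.38  0.64]
9.2417 [563.0579703   29.16774748  82.9173446 ]
```

Contact came at k≈12, so the fingertip half-thickness is about 8 mm. Now I'll sweep to 112°, a little past the fourth snap point at 105°.

```bash
python3 - <<'E'
from h import *
mx=0
for th in list(range(69,-38,-6))+[-37]:
    P,O=pose(th,8.0); bot.movel(P,O,30); f=np.array(status.get_wrist_force()); mx=max(mx,np.linalg.norm(f)); print(th,f.round(1),end=' ')
bot.pause(.3)
print(mx,status.get_time(),status.get_ee_pos())
cv2.imwrite("pics/w5.png",capture("wrist")[:,:,::-1])
im=capture("top")[:,:,::-1]; cv2.imwrite("pics/t5.png",cv2.resize(im[155:250,255:435],None,fx=4.4,fy=4.4,interpolation=cv2.INTER_CUBIC))
E
```

```text
69 [-4.5 -1.2  0.1] 63 [-5.3 -0.6  0.4] 57 [-0.2 -1.  -0.2] 51 [ 0.1 -0.5 -0.7] 45 [0.7 0.  0.1] 39 [-0.5  1.1 -0.2] 33 [-2.8  3.4  1. ] 27 [-3.7  5.1  1.2] 21 [-0.2 -0.4  0.7] 15 [ 0.7 -0.3  0.4] 9 [-1.1  1.   0.8] 3 [-2.3  3.2  1.5] -3 [-3.1  4.5  1.3] -9 [-0.4  0.4 -0.2] -15 [ 0.3 -0.8 -0.2] -21 [-1.1  1.4  0.7] -27 [-0.8  4.9  0.5] -33 [1.2 5.2 0.2] -37 [ 0.7 -0.3 -0.2] 6.446558501937225 14.55 [599.8150799    1.26017373  83.00921109]
```

View pics/w5.png

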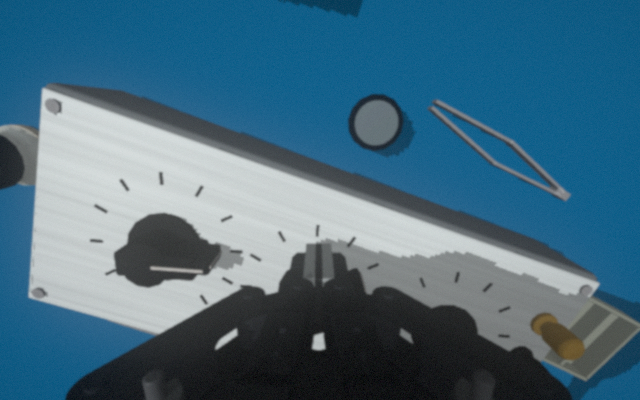

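The force trace shows four separate peaks, each followed by a release, the last one between −33° and −37°. So four clicks have been made. I'll back off the pointer, lift and verify.

```bash
python3 - <<'E'
from h import *
P,O=pose(-37,13.0); bot.movel(P,O,40); bot.movel(P+[0,0,120],velocity=150)
bot.movel(np.array([480,150,260]),velocity=250); bot.pause(.3)
print(status.get_time())
im=capture("top")[:,:,::-1]; cv2.imwrite("pics/t6.png",cv2.resize(im[80:290,220:480],None,fx=2.8,fy=2.8,interpolation=cv2.INTER_CUBIC))
im=capture("scene")[:,:,::-1]; cv2.imwrite("pics/s6.png",cv2.resize(im[160:310,170:450],None,fx=2.8,fy=2.8,interpolation=cv2.INTER_CUBIC))
E
```

```text
17.1
```

View pics/t6.png

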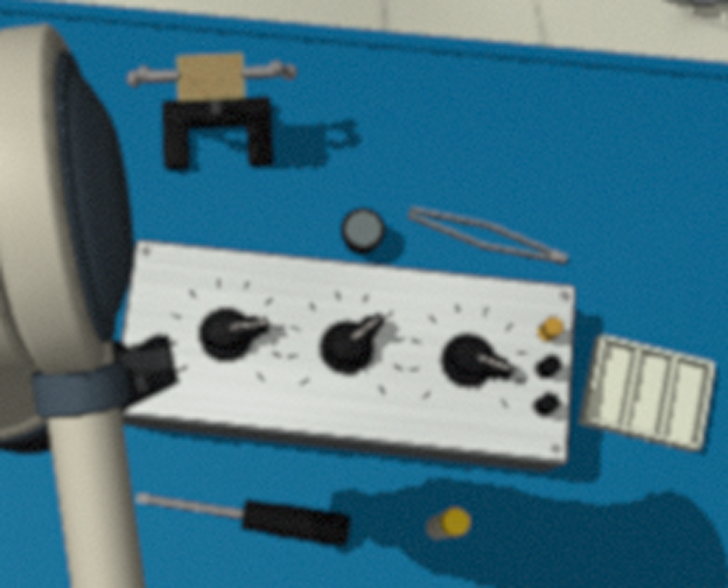

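View pics/s6.png

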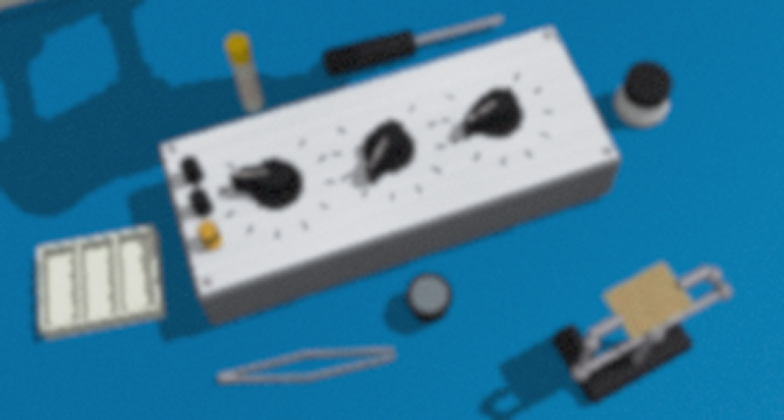

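The middle pointer now points back right, from (347,346) to (385,318) in the top crop. The left and right dials and the loose things look unmoved. I'll check the angle numerically and hand in if it agrees.

```bash
python3 - <<'E'
from h import *
c=get_calibration("top")
f=lambda u,v,z: ray(c,220+(u+.5)/2.8-.5,80+(v+.5)/2.8-.5,z)[:2]
v=f(385,318,95)-f(347,346,90); a=np.degrees(np.arctan2(v[1],v[0])-YAW); print(a,np.linalg.norm(v))
if abs(a+45)<13: bot.job_done(); print("done",status.get_time())
E
```

```text
-48.07174801145172 33.91596940801261
the job is handed in; nothing more can be done
the job is handed in; nothing more can be done
```

I pushed the middle dial clockwise by four clicks, from the 75° stop to the −45° stop, and handed the job in. The top camera measured the pointer at −48° before hand-in, and the other two dials and the loose things looked unmoved.

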